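Find the socket that fits the red-washer nut

TASK

The glue-up with the red washer still has to be tightened: try the sockets on its nut to find the one that fits (too small will not go on, too big drops over loosely), and finish still gripping that socket, upright and fully down on the nut with its rim on the washer. Do not let go of it at the end. The sockets you do not use must stand upright on their wooden board, and nothing else on the bench may be disturbed.

Things in the scene. Friction and masses are not known exactly. Their poses are not given: they have to be found in the camera images.
- stack_p: fixed stack of two pine boards, 100 (x) x 90 (y) x 36 mm, with a washer and hex nut on an upright bolt at its centre. Origin: on the bolt axis, underside of the boards, z up. Washer top = nut underside at z 40 mm, nut top 58 (top 4 bevelled), bolt end 64. Two nut flats face +y and -y. Nut 24 to 36 mm across flats; each stack's differs, which is which is not told
- stack_q: fixed stack of two pine boards, 100 (x) x 90 (y) x 36 mm, with a washer and hex nut on an upright bolt at its centre. Origin: on the bolt axis, underside of the boards, z up. Washer top = nut underside at z 40 mm, nut top 58 (top 4 bevelled), bolt end 64. Two nut flats face +y and -y. Nut 24 to 36 mm across flats; each stack's differs, which is which is not told
- stack_r: fixed stack of two pine boards, 100 (x) x 90 (y) x 36 mm, with a washer and hex nut on an upright bolt at its centre. Origin: on the bolt axis, underside of the boards, z up. Washer top = nut underside at z 40 mm, nut top 58 (top 4 bevelled), bolt end 64. Two nut flats face +y and -y. Nut 24 to 36 mm across flats; each stack's differs, which is which is not told
- washer_red: red round washer, 76 mm across, 4 mm thick, fixed under the nut that is still to be tightened (the other two stacks have dark steel ones); origin at the centre of its underside, on that stack's bolt axis
- socket_narrow: loose steel socket, blue band and blue shoulder disc, 38 mm outside, 45 tall, mouth down, smallest bore of the three, under 0.45 kg. Hold it by the dark 20 mm square adapter on top (45 to 90 mm above the mouth, sides along x, y). Origin: centre of mouth rim, z up. Hex bore 30 deep, two flats face +y and -y. If it fits: 3 mm play across flats, rim reaches the washer; if too small it stops 14 mm or more above it
- socket_middle: loose steel socket, yellow band and yellow shoulder disc, 46 mm outside, 45 tall, mouth down, middle-sized bore of the three, under 0.45 kg. Hold it by the dark 20 mm square adapter on top (45 to 90 mm above the mouth, sides along x, y). Origin: centre of mouth rim, z up. Hex bore 30 deep, two flats face +y and -y. If it fits: 3 mm play across flats, rim reaches the washer; if too small it stops 14 mm or more above it
- socket_wide: loose steel socket, green band and green shoulder disc, 54 mm outside, 45 tall, mouth down, largest bore of the three, under 0.45 kg. Hold it by the dark 20 mm square adapter on top (45 to 90 mm above the mouth, sides along x, y). Origin: centre of mouth rim, z up. Hex bore 30 deep, two flats face +y and -y. If it fits: 3 mm play across flats, rim reaches the washer; if too small it stops 14 mm or more above it
- board: dark wooden board, 130 (x) x 280 (y) x 15 mm, fixed on the bench, on which the three sockets stand in a row along its y, about 85 mm apart; origin at the centre of its underside, top at z = 15 mm
- glue: yellow glue bottle, 60 mm across, 170 tall: bystander, origin at its underside (tools: on their length)
- offcut: pine offcut 120 x 45 x 20 mm: bystander, origin at its underside (tools: on their length)
- wedge_block: brown wooden block 60 x 60 x 35 mm: bystander, origin at its underside (tools: on their length)
- mallet: hammer lying flat, 220 mm long: bystander, origin at its underside (tools: on their length)
- stain_can: red can, 68 mm across, 100 tall: bystander, origin at its underside (tools: on their length)
- tape: orange tape measure 65 x 35 x 60 mm: bystander, origin at its underside (tools: on their length)
- wrench: open-ended wrench lying flat: bystander, origin at its underside (tools: on their length)
There are look-alikes about, which are no part of the job. What is shaped like the stack_p but green or orange is not meant.

How it is judged (in metres and radians):
At the end, for the whole second after the job is handed in: The socket matching the red-washer nut is on it, gripped (over 3 N) and still: rim within 4 mm of the washer, axis within 6 mm of the bolt, within 0.1 rad of upright. The other two stand upright and still within the board's outline, not touched by the fingers (((horizontal distance between washer_red and stack_p below 0.01 m and z of socket_middle in the frame of stack_p between 0.036 and 0.044 m and horizontal distance between socket_middle and stack_p below 0.006 m and angle between socket_middle's own z axis and vertical below 0.1 rad and contact force between the fingers and socket_middle above 3 N and linear speed of socket_middle below 0.03 m/s and (z of socket_narrow in the frame of board between 0.011 and 0.019 m and x of socket_narrow in the frame of board between -0.07 and 0.07 m and y of socket_narrow in the frame of board between -0.145 and 0.145 m and angle between socket_narrow's own z axis and vertical below 0.1 rad and linear speed of socket_narrow below 0.02 m/s and contact force between the fingers and socket_narrow below 0.5 N) and (z of socket_wide in the frame of board between 0.011 and 0.019 m and x of socket_wide in the frame of board between -0.07 and 0.07 m and y of socket_wide in the frame of board between -0.145 and 0.145 m and angle between socket_wide's own z axis and vertical below 0.1 rad and linear speed of socket_wide below 0.02 m/s and contact force between the fingers and socket_wide below 0.5 N)) or (horizontal distance between washer_red and stack_q below 0.01 m and z of socket_wide in the frame of stack_q between 0.036 and 0.044 m and horizontal distance between socket_wide and stack_q below 0.006 m and angle between socket_wide's own z axis and vertical below 0.1 rad and contact force between the fingers and socket_wide above 3 N and linear speed of socket_wide below 0.03 m/s and (z of socket_narrow in the frame of board between 0.011 and 0.019 m and x of socket_narrow in the frame of board between -0.07 and 0.07 m and y of socket_narrow in the frame of board between -0.145 and 0.145 m and angle between socket_narrow's own z axis and vertical below 0.1 rad and linear speed of socket_narrow below 0.02 m/s and contact force between the fingers and socket_narrow below 0.5 N) and (z of socket_middle in the frame of board between 0.011 and 0.019 m and x of socket_middle in the frame of board between -0.07 and 0.07 m and y of socket_middle in the frame of board between -0.145 and 0.145 m and angle between socket_middle's own z axis and vertical below 0.1 rad and linear speed of socket_middle below 0.02 m/s and contact force between the fingers and socket_middle below 0.5 N)) or (horizontal distance between washer_red and stack_r below 0.01 m and z of socket_narrow in the frame of stack_r between 0.036 and 0.044 m and horizontal distance between socket_narrow and stack_r below 0.006 m and angle between socket_narrow's own z axis and vertical below 0.1 rad and contact force between the fingers and socket_narrow above 3 N and linear speed of socket_narrow below 0.03 m/s and (z of socket_middle in the frame of board between 0.011 and 0.019 m and x of socket_middle in the frame of board between -0.07 and 0.07 m and y of socket_middle in the frame of board between -0.145 and 0.145 m and angle between socket_middle's own z axis and vertical below 0.1 rad and linear speed of socket_middle below 0.02 m/s and contact force between the fingers and socket_middle below 0.5 N) and (z of socket_wide in the frame of board between 0.011 and 0.019 m and x of socket_wide in the frame of board between -0.07 and 0.07 m and y of socket_wide in the frame of board between -0.145 and 0.145 m and angle between socket_wide's own z axis and vertical below 0.1 rad and linear speed of socket_wide below 0.02 m/s and contact force between the fingers and socket_wide below 0.5 N)))); the arm keeps its last pose, push and grip.
It fails at once if a bystander (glue, offcut, wedge_block, mallet, stain_can, tape, wrench) was shifted by more than 30 mm (distance of any of glue, offcut, wedge_block, mallet, stain_can, tape, wrench from where it was at the start of the episode above 0.03 m).
It also fails if it takes over 72 s, if anything falls off the work surface, if the arm or the gripper's body presses on something with over 40 N, if the wrist force passes 120 N, or if a joint passes its speed limit or range.

ROBOT

A 6-joint arm with a two-finger parallel gripper is mounted at the origin on the work surface. World frame = base frame: x ahead of the robot, y to its left, z up, the work surface at z = 0. Lengths are in m, angles in degrees, forces in N, time in s.
With the tool pointing down it reaches from about 0.4 to 0.825 m from the base axis. Payload 7 kg.
Tool frame: the origin (TCP) lies on the front face of the gripper's body, between the roots of the fingers; the fingertips stand 66 mm ahead of it and the grasp point (between the pads) lies 47 mm ahead of it; z points along the fingers, y is the line along which they close (so a half turn about z gives the same grasp; the last joint's range is limited). The gripper opens to 88 mm and grips with 3 to 60 N. Pads are 19 mm wide; open, the fingers measure 130 mm over their backs; the gripper's body (78 mm by 193 mm) begins 47 mm behind the grasp point.
Start: joints at [92.825, 20.546, 0.682, 0, -70.136, -16.507], TCP at [0.16, 0.656, 0.292] pointing down, gripper open.
Joint ranges: [-176.03, 176.03], [-82.01, 121.73], [-58.28, 71.71], [-173.87, 95.51], [-174.79, -0.11], [-173.66, 173.66]. Speed limits (degrees/s): [136.94, 136.94, 172.46, 180, 180, 180].

INTERFACE

Orientations are given as [roll, pitch, yaw] about the fixed x, y, z axes, in that order (R = Rz(yaw) Ry(pitch) Rx(roll)).
In Python, from plant import ctrl gives the robot as it stands.
- The arm moves only by the tool send_rows, never from a script. Its argument "deltas" is a list of rows, each a list of 2 entries, a list of its own where there are three numbers: the shift along the tool's x, y, z each as a share of 800 mm, from -1 to 1, then the turn about the tool's z as a share of 90 degrees, from -1 to 1. A call has exactly 5 rows; each row is the pose to reach, as a shift and turn from the pose commanded when the call began, along the tool's axes at that moment; what a row does not reach only later rows make up. A row lasts 1/12 s, in which the tool goes at most 41.7 mm and 7.16 degrees, less where a joint would pass 70% of its speed; a pose out of reach is approached as far as the arm can. A call with a number of a shift or a turn outside -1 to 1 is refused whole. A call with a gripper value outside its range is refused whole. "gripper" is the opening, from 0 (shut) to 1 (fully open), set as the call begins (left out, the last holds). The fingers move at their own pace and stop on an object; the grip force is fixed at half the most. Time passes only in rows, so rows that repeat a pose let the fingers close, or fill a call up. It gives the time, the measured TCP pose, the force, the opening and the grip force at its end, in the units of the state.
- ctrl.get_obs(): the state, without advancing time (a new reading comes with each control period).
- ctrl.snapshot(name): name is "scene" or "top" or "wrist"; returns a dict with "color" (384x512x3 uint8, red, green, blue), "vertical_fov" (degrees; the focal length in pixels is half the picture's height over the tangent of half this angle, whatever the lens; pixels are square), "cx", "cy" (the principal point, pixels), "rvec" (rotation vector, rad) and "tvec" (3), from world to camera coordinates, as OpenCV has them. Camera axes: x right, y down, z forward; pixel columns grow to the right and rows downward; lengths in m; the calibration is good to about 2 mm. The wrist camera is an equidistant fisheye: a pixel r from the principal point sees the ray r / f radians off the axis. A picture is of the moment at which its call begins. There is no depth.
- ctrl.close_job(): hands the job in; it is judged then, once.
Trained networks look in a picture, given as the dict that the camera call returned (one of the last four; its "shot" number tells which), for a name from the list of things; names that differ only in an ending like _2 or _b are one class to them, and where a whole thing is asked for, a point or a joint stands for the part that bears it (a point fixed in the world has none). Each returns a list of dicts, best first, with "conf" (0 to 1); they miss things now and then, are a little off and sometimes report something else, mostly with a low value. They report only what shows in the picture. A call takes as long as a camera call. They do not tell look-alikes from the thing itself.
- ctrl.boxes_of(picture, thing): "xy" ([column, row] as shares, 0 to 1, of the picture: columns of its width, rows of its height, amid what is visible of it).
- ctrl.cut_out(picture, thing): "pixels" (384x512 bool, what is visible of it) and "xy" ([column, row] as shares, 0 to 1, of the picture: columns of its width, rows of its height, amid what is visible of it).
The state is a dict: "clock": time; "joint_pos": joint angles; "qvel": joint speeds; "tau": joint torques, N m; "tool_pos": TCP position; "orientation": TCP orientation; "force": force on the tool from outside, world axes, zero at the start; "moment": the same for the moment, N m; "opening": finger opening in m; "gripper_force": force on a finger pad.
Only numpy, scipy, OpenCV 4.12 (cv2) and the standard library are available. Lean on these libraries where they do the work, as an engineer would, in place of code of your own. Each camera call takes 0.05 s, during which the arm holds its last target. There are 200 camera calls.

## Working session

There is one attempt and no reset: what is moved stays moved. The work goes in short steps, Python scripts to look and compute and a tool call to move; the robot and the scene stay as the last step left them, time stands still between calls to the robot, and variables do not carry over. Pictures are saved under pics/ and viewed, at most 10 in all, crops included, and the job is handed in when it is done.

Besides the shell and the picture viewer there is one more tool, called after ">>>" in YAML: its name, and indented under it one key for each argument. send_rows: Moves the arm, as the interface text tells. Shift numbers are shares of 800 mm and turn numbers shares of 90 degrees, none past 1 either way. Its arguments: {"type":"object","properties":{"deltas":{"type":"array","items":{"type":"array"}},"gripper":{"type":"number"}},"required":["deltas"]}

```bash
mkdir -p pics; cat > h.py <<'E'
import numpy as np, cv2
from plant import ctrl
def cam(s):
    H,W=s["color"].shape[:2]; f=H/2/np.tan(np.radians(s["vertical_fov"])/2)
    R=cv2.Rodrigues(np.array(s["rvec"],float))[0]; return f,R,np.array(s["tvec"],float).ravel()
def ray(s,u,v,fish=False):
    f,R,t=cam(s); a=np.array([u-s["cx"],v-s["cy"]])
    if fish:
        r=np.hypot(*a)+1e-9; d=np.r_[np.sin(r/f)*a/r,np.cos(r/f)]
    else: d=np.r_[a/f,1]
    return -R.T@t, R.T@d
def atz(s,u,v,z,fish=False):
    c,d=ray(s,u,v,fish); return c+d*(z-c[2])/d[2]
def proj(s,P,fish=False):
    f,R,t=cam(s); p=R@np.array(P,float)+t
    if fish:
        q=np.hypot(p[0],p[1])+1e-9; th=np.arctan2(q,p[2]); return np.array([s["cx"],s["cy"]])+f*th*p[:2]/q
    return np.array([s["cx"],s["cy"]])+f*p[:2]/p[2]
def save(s,n,box=None,k=1):
    im=s["color"][:,:,::-1]
    if box: im=im[box[1]:box[3],box[0]:box[2]]
    cv2.imwrite("pics/"+n,cv2.resize(im,None,fx=k,fy=k,interpolation=cv2.INTER_CUBIC))
E
python3 - <<'E'
from h import *
np.set_printoptions(precision=4,suppress=True)
o=ctrl.get_obs(); print(o)
a=ctrl.snapshot("top"); b=ctrl.snapshot("scene")
save(a,"top.png",None,1.5); save(b,"scene.png",None,1.5)
for s,n in((a,"top"),(b,"scene")):
    print(n,-cam(s)[1].T@cam(s)[2],cam(s)[0])
    for t,z in dict(stack_p=.04,washer_red=.04,socket_narrow=.06,socket_middle=.06,socket_wide=.06,board=.015,glue=.1,stain_can=.1,tape=.06).items():
        for d in ctrl.boxes_of(s,t)[:5]:
            u,v=d["xy"][0]*512,d["xy"][1]*384
            print(t,round(d["conf"],2),round(u),round(v),atz(s,u,v,z))
E
```

```text
{'clock': 0.0, 'joint_pos': array([ 92.8259,  20.5897,   0.6325,  -0.0203, -70.1372, -16.5073]), 'qvel': array([ 0.0142, -0.0231, -0.0294, -0.119 ,  0.0274,  0.0066]), 'tau': array([ -0.0005, -58.272 ,  29.3048,   6.9972,   0.0067,  -0.0002]), 'tool_pos': array([0.1596, 0.6555, 0.2912]), 'orientation': array([179.9041,  -0.0085, -13.6883]), 'force': array([ 0.3665, -0.0085, -0.5069]), 'moment': array([-0.0008, -0.0034,  0.0142]), 'gripper_force': 0.0, 'opening': 0.08747273897402795}
top [0.4901 0.0413 1.0532] 350.40285336857613
stack_p 0.91 235 104 [0.836  0.0396 0.04  ]
stack_p 0.84 260 168 [ 0.6465 -0.0352  0.04  ]
stack_p 0.83 147 197 [0.5604 0.2909 0.04  ]
stack_p 0.76 340 299 [ 0.271  -0.2646  0.04  ]
washer_red 0.65 257 164 [ 0.6573 -0.0266  0.04  ]
socket_narrow 0.58 337 239 [ 0.4434 -0.2518  0.06  ]
socket_middle 0.7 283 124 [ 0.7711 -0.0992  0.06  ]
socket_middle 0.6 367 234 [ 0.4567 -0.3394  0.06  ]
socket_wide 0.54 309 234 [ 0.4567 -0.1736  0.06  ]
socket_wide 0.44 334 231 [ 0.4657 -0.2439  0.06  ]
board 0.83 334 231 [ 0.4648 -0.2565  0.015 ]
board 0.53 340 146 [ 0.7209 -0
[... 335 characters left out ...]
p 0.6 234 144 [ 0.3101 -0.2449  0.04  ]
stack_p 0.59 208 273 [0.8582 0.0635 0.04  ]
washer_red 0.54 224 218 [ 0.6763 -0.0241  0.04  ]
washer_red 0.41 231 167 [ 0.4496 -0.1617  0.04  ]
socket_narrow 0.59 206 156 [ 0.4643 -0.2544  0.06  ]
socket_narrow 0.4 223 226 [0.7203 0.008  0.06  ]
socket_middle 0.49 188 151 [ 0.4681 -0.3304  0.06  ]
socket_wide 0.89 228 165 [ 0.4704 -0.1571  0.06  ]
board 0.72 208 167 [ 0.4621 -0.2523  0.015 ]
board 0.35 371 214 [0.4074 0.3172 0.015 ]
glue 0.92 270 260 [0.7906 0.1955 0.1   ]
stain_can 0.77 184 227 [ 0.8119 -0.042   0.1   ]
stain_can 0.65 208 155 [ 0.504  -0.2097  0.1   ]
tape 0.73 344 241 [0.6019 0.3032 0.06  ]
tape 0.71 182 182 [ 0.6234 -0.2237  0.06  ]
```

View pics/top.png

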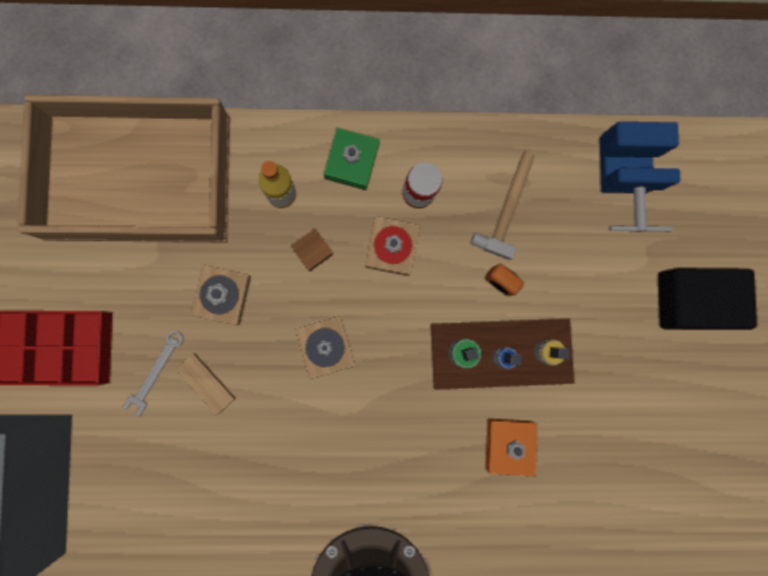

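View pics/scene.png

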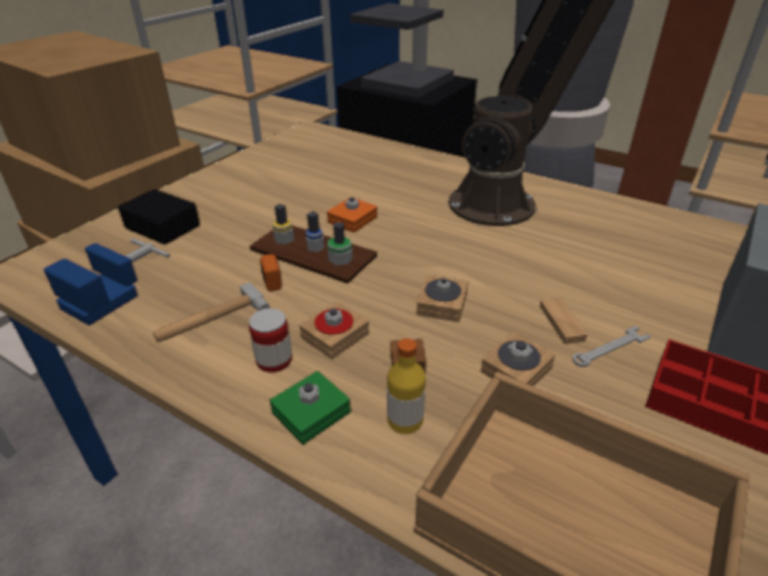

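The red-washer stack is at full-res (262,163). Its look-alikes are the dark-washer stacks at (147,196) and (216,232), the green one at (235,104) and the orange one at (342,299). On the board, the green socket is at (311,236), blue at (339,239) and yellow at (369,235). Next I plan the travel to the red stack.

```bash
cat >> h.py <<'E'
from scipy.spatial.transform import Rotation as Ro
def plan(goal,start=None,nd=3):
    """goal x,y,z,yaw ; prints chained calls (shift shares, turn share)"""
    if start is None:
        o=ctrl.get_obs(); start=np.r_[o["tool_pos"],o["orientation"][2]]
    p=np.array(start,float); g=np.array(goal,float)
    n=int(max(np.ceil(np.linalg.norm(g[:3]-p[:3])/.2),np.ceil(abs(g[3]-p[3])/34),1))
    st=(g-p)/n
    for i in range(n):
        tgt=start+st*(i+1); d=Ro.from_euler('xyz',[180,0,p[3]],degrees=True).inv().apply(tgt[:3]-p[:3])/.8
        d=np.round(d,nd); tn=round(-(tgt[3]-p[3])/90,nd); print([d.tolist(),tn])
        p=np.r_[p[:3]+Ro.from_euler('xyz',[180,0,p[3]],degrees=True).apply(d*.8),p[3]-tn*90]
    return p
E
python3 - <<'E'
from h import *
np.set_printoptions(precision=4,suppress=True)
s=ctrl.snapshot("wrist"); f,R,t=cam(s); o=ctrl.get_obs()
T=Ro.from_euler('xyz',o["orientation"],degrees=True)
print("cam in tool",T.inv().apply(-R.T@t-o["tool_pos"]),"axis",T.inv().apply(R[2]),f)
a=ctrl.snapshot("top"); print(atz(a,262,162,.06),atz(a,311,236,.06))
plan([.655,-.035,.292,-98])
E
```

```text
cam in tool [ 0.0716 -0.0007 -0.0928] axis [-0.2657 -0.0011  0.9641] 297.3186396354542
[ 0.6608 -0.0394  0.06  ] [ 0.4502 -0.1787  0.06  ]
[[0.161, 0.139, 0.0], np.float64(0.187)]
[[0.194, 0.085, 0.0], np.float64(0.188)]
[[0.211, 0.026, 0.0], np.float64(0.187)]
[[0.21, -0.037, 0.0], np.float64(0.187)]
[[0.19, -0.095, 0.0], np.float64(0.188)]
```

>>> send_rows:
  deltas:
    - [[0.161,0.139,0],0.187]
    - [[0.161,0.139,0],0.187]
    - [[0.161,0.139,0],0.187]
    - [[0.161,0.139,0],0.187]
    - [[0.161,0.139,0],0.187]
  gripper: 1

```text
clock: 1.52
tool_pos: [0.2609, 0.5125, 0.2929]
orientation: [180.0, -0.0, -30.7]
force: [-0.3, 0.8, -1.1]
opening: 0.0877
gripper_force: 0.0
```

>>> send_rows:
  deltas:
    - [[0.194,0.085,0],0.188]
    - [[0.194,0.085,0],0.188]
    - [[0.194,0.085,0],0.188]
    - [[0.194,0.085,0],0.188]
    - [[0.194,0.085,0],0.188]

```text
clock: 1.93
tool_pos: [0.3598, 0.3753, 0.2926]
orientation: [180.0, -0.0, -47.6]
force: [-0.9, -0.2, -0.5]
opening: 0.0876
gripper_force: 0.0
```

>>> send_rows:
  deltas:
    - [[0.211,0.026,0],0.187]
    - [[0.211,0.026,0],0.187]
    - [[0.211,0.026,0],0.187]
    - [[0.211,0.026,0],0.187]
    - [[0.211,0.026,0],0.187]

```text
clock: 2.35
tool_pos: [0.4588, 0.2372, 0.2923]
orientation: [180.0, -0.0, -64.5]
force: [0.3, -0.1, -0.4]
opening: 0.0877
gripper_force: 0.0
```

>>> send_rows:
  deltas:
    - [[0.21,-0.037,0],0.187]
    - [[0.21,-0.037,0],0.187]
    - [[0.21,-0.037,0],0.187]
    - [[0.21,-0.037,0],0.187]
    - [[0.21,-0.037,0],0.187]

```text
clock: 2.77
tool_pos: [0.5588, 0.0987, 0.2919]
orientation: [180.0, -0.1, -81.3]
force: [0.2, 1.2, 0.3]
opening: 0.0878
gripper_force: 0.0
```

>>> send_rows:
  deltas:
    - [[0.19,-0.095,0],0.188]
    - [[0.19,-0.095,0],0.188]
    - [[0.19,-0.095,0],0.188]
    - [[0.19,-0.095,0],0.188]
    - [[0.19,-0.095,0],0.188]

```text
clock: 3.18
tool_pos: [0.6574, -0.0402, 0.2911]
orientation: [180.0, -0.1, -98.2]
force: [0.3, 1.7, -0.6]
opening: 0.0879
gripper_force: 0.0
```

```bash
python3 - <<'E'
from h import *
np.set_printoptions(precision=4,suppress=True)
s=ctrl.snapshot("wrist"); o=ctrl.get_obs(); print(o["tool_pos"],o["orientation"],o["clock"],o["force"])
save(s,"w1.png",None,1.5)
for t,z in dict(stack_p=.04,washer_red=.04,socket_narrow=.06,board=.015).items():
    for d in ctrl.boxes_of(s,t)[:5]:
        u,v=d["xy"][0]*512,d["xy"][1]*384
        print(t,round(d["conf"],2),round(u),round(v),atz(s,u,v,z,True))
E
```

```text
[ 0.6563 -0.0387  0.2909] [179.929   -0.0585 -98.232 ] 3.2333 [ 0.3509  0.4997 -0.5523]
stack_p 0.89 137 223 [0.8242 0.0011 0.04  ]
stack_p 0.85 399 216 [0.4808 0.042  0.04  ]
stack_p 0.77 485 15 [ 0.2987 -0.2348  0.04  ]
stack_p 0.67 255 175 [ 0.6619 -0.0388  0.04  ]
stack_p 0.65 356 365 [0.5364 0.3163 0.04  ]
washer_red 0.66 257 164 [ 0.657  -0.0515  0.04  ]
socket_narrow 0.71 196 6 [ 0.6973 -0.2445  0.06  ]
socket_narrow 0.67 396 5 [ 0.4663 -0.2263  0.06  ]
board 0.83 383 53 [ 0.4758 -0.1724  0.015 ]
```

View pics/w1.png

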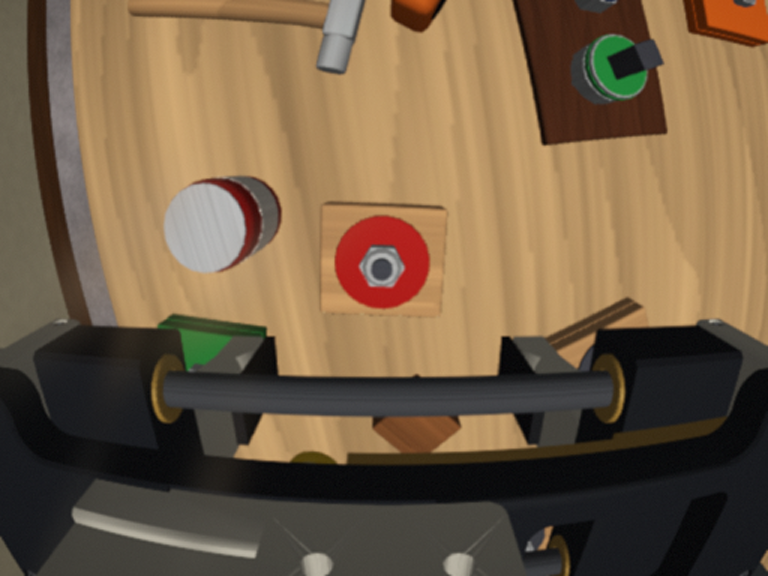

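The wrist view shows the red washer centred at 1.5x (382,261) with the nut at (381,266), about 36 mm across corners, so roughly 31 mm across flats. In the top view the left dark nut is larger and the middle dark one is smaller, so red ranks in the middle and yellow should fit. Next I compute the stack pose and plan the approach to yellow.

```bash
python3 - <<'E'
from h import *
np.set_printoptions(precision=4,suppress=True)
s=ctrl.snapshot("wrist"); im=s["color"].astype(int)
m=((im[:,:,0]>130)&(im[:,:,1]<70)&(im[:,:,2]<70)).astype(np.uint8); m[:, :200]=0; m[220:]=0; m[:130]=0
c=max(cv2.findContours(m,cv2.RETR_EXTERNAL,cv2.CHAIN_APPROX_NONE)[0],key=cv2.contourArea)[:,0]
W=np.array([atz(s,u,v,.04,True)[:2] for u,v in c])
(xy,r)=cv2.minEnclosingCircle(W.astype(np.float32)); A=np.c_[W*2,np.ones(len(W))]; q=np.linalg.lstsq(A,(W**2).sum(1),rcond=None)[0]
print("washer",q[:2],np.sqrt(q[2]+q[0]**2+q[1]**2),xy,r)
print("nut",atz(s,254,177.3,.06,True))
C=np.array([atz(s,u/1.5,v/1.5,.036,True)[:2] for u,v in((320,203),(446,207),(441,317),(321,314))])
print(C,C.mean(0))
for i in range(4):
    d=C[(i+1)%4]-C[i]; print(np.hypot(*d),np.degrees(np.arctan2(d[1],d[0])))
a=ctrl.snapshot("top"); print(atz(a,369,235,.07))
plan([.46,-.345,.292,-92])
E
```

```text
washer [ 0.6625 -0.0394] 0.036529054204384265 (0.6626458764076233, -0.03938552364706993) 0.03740045428276062
nut [ 0.6595 -0.0346  0.06  ]
[[ 0.7009 -0.0865]
 [ 0.6033 -0.0695]
 [ 0.6174  0.0204]
 [ 0.7159  0.004 ]] [ 0.6594 -0.0329]
0.09903689583152703 170.0999116975824
0.09095045318087808 81.08250286062233
0.09981957190464609 -9.460154978044892
0.09170683131233312 -99.41279826548647
[ 0.4539 -0.3412  0.07  ]
[[0.209, 0.094, 0.0], np.float64(-0.033)]
[[0.204, 0.104, 0.001], np.float64(-0.033)]
```

>>> send_rows:
  deltas:
    - [[0.209,0.094,0],-0.033]
    - [[0.209,0.094,0],-0.033]
    - [[0.209,0.094,0],-0.033]
    - [[0.209,0.094,0],-0.033]
    - [[0.209,0.094,0],-0.033]

```text
clock: 3.95
tool_pos: [0.5542, -0.1922, 0.2931]
orientation: [-180.0, -0.0, -95.0]
force: [0.2, 0.7, -0.1]
opening: 0.0877
gripper_force: 0.0
```

>>> send_rows:
  deltas:
    - [[0.204,0.104,0],-0.033]
    - [[0.204,0.104,0],-0.033]
    - [[0.204,0.104,0],-0.033]
    - [[0.204,0.104,0],-0.033]
    - [[0.204,0.104,0],-0.033]

```text
clock: 4.37
tool_pos: [0.4575, -0.3475, 0.2929]
orientation: [-180.0, -0.0, -92.1]
force: [0.5, 0.4, -0.5]
opening: 0.0877
gripper_force: 0.0
```

```bash
python3 - <<'E'
from h import *
np.set_printoptions(precision=4,suppress=True)
s=ctrl.snapshot("wrist"); o=ctrl.get_obs(); print(o["tool_pos"],o["orientation"],o["clock"])
save(s,"w2.png",None,1.5)
for t,z in dict(socket_narrow=.06,socket_middle=.06,socket_wide=.06,board=.015).items():
    for d in ctrl.boxes_of(s,t)[:3]:
        u,v=d["xy"][0]*512,d["xy"][1]*384
        print(t,round(d["conf"],2),round(u),round(v),atz(s,u,v,z,True))
E
```

```text
[ 0.4571 -0.3483  0.2928] [-179.985    -0.04    -92.1546] 4.4167
socket_narrow 0.78 270 239 [ 0.4467 -0.2707  0.06  ]
socket_middle 0.91 261 176 [ 0.4549 -0.3487  0.06  ]
socket_wide 0.63 268 292 [ 0.4516 -0.1941  0.06  ]
board 0.91 263 202 [ 0.4542 -0.3041  0.015 ]
```

View pics/w2.png

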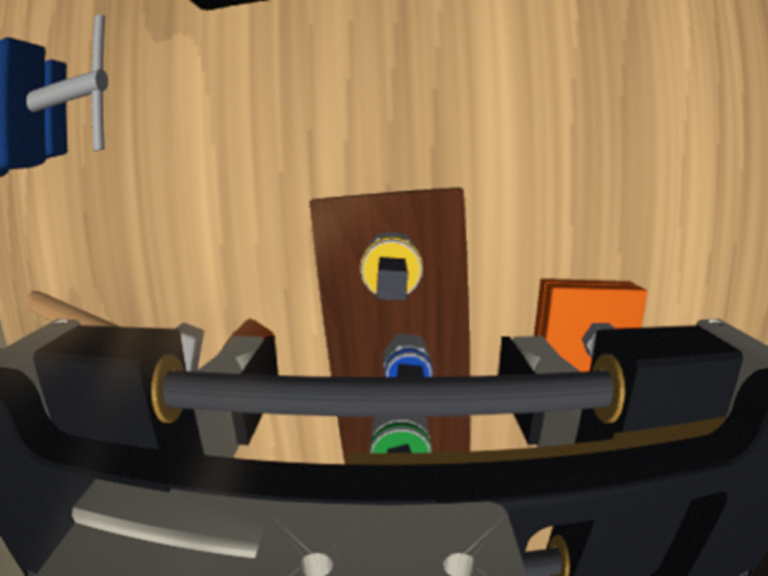

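Yellow disc is at 1.5x (391,267), with the adapter top at about (392,284), nearly aligned with the image. Next is a close crop and a measurement.

```bash
python3 - <<'E'
from h import *
np.set_printoptions(precision=4,suppress=True)
s=ctrl.snapshot("wrist"); im=s["color"].astype(int)
save(s,"w3.png",(230,145,300,215),8)
m=((im[:,:,0]>150)&(im[:,:,2]<90)&(im[:,:,1]>110)).astype(np.uint8); m[:150]=0;m[215:]=0;m[:,:235]=0;m[:,290:]=0
p=cv2.findNonZero(m); print(cv2.boundingRect(p)); h=cv2.convexHull(p)[:,0]
W=np.array([atz(s,u,v,.06,True)[:2] for u,v in h]).astype(np.float32); print("disc",cv2.minEnclosingCircle(W))
g=im.sum(2); print(g[172:204:2,246:278:2])
E
```

```text
(243, 156, 40, 37)
disc ((0.45640891790390015, -0.3464086353778839), 0.023047475144267082)
[[496 481 478 482 413  75  82  87  84  79  80  83  78 188 469 481]
 [482 477 480 478 355  80  87  83  83  81  79  82  82 125 441 481]
 [477 476 480 477 344 108 106  91  95  87  86  81  87  92 359 483]
 [477 477 477 477 327 223 225 222 216 208 203 203 197 184 326 481]
 [481 475 476 478 318 233 240 234 233 234 236 234 242 238 337 475]
 [495 477 477 477 297 232 234 235 236 230 232 239 234 233 364 482]
 [508 473 475 476 301 233 234 230 232 234 232 236 235 235 368 481]
 [488 489 476 477 286 231 231 229 228 235 233 233 234 233 367 479]
 [339 514 484 472 285 234 230 231 231 229 234 234 229 234 379 491]
 [173 378 508 457 263 236 236 229 230 229 232 232 233 241 406 501]
 [156 167 331 437 252 235 233 234 231 230 228 233 231 234 389 294]
 [158 166 166 202 218 234 236 239 237 234 227 224 229 221 199 172]
 [156 167 160 150 200 210 211 218 218 222 222 216 220 216 163 166]
 [157 166 163 150 143 149 145 155 160 162 172 173 168 173 154 168]
 [160 158 158 159 140 147 150 158 163 165 168 161 170 162 152 167]
 [154 162 166 164 148 147 150 155 161 167 169 165 164 161 158 169]]
```

View pics/w3.png

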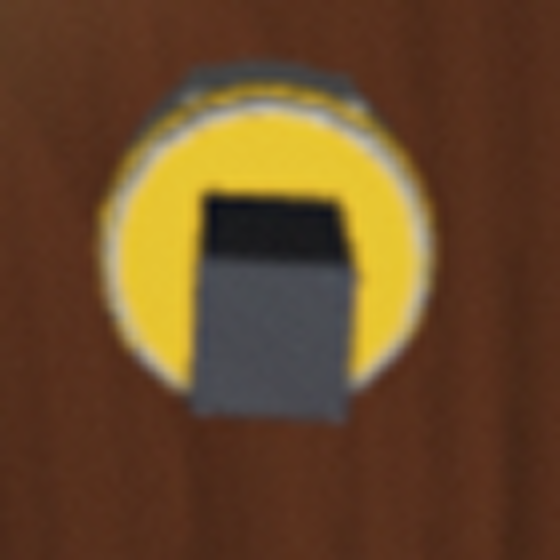

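The crop shows the adapter's top face with corners at about (203,258), (355,264), (345,420) and (192,411), tilted by about 4°.

```bash
python3 - <<'E'
from h import *
np.set_printoptions(precision=4,suppress=True)
s=ctrl.snapshot("wrist")
C=np.array([atz(s,230+u/8-.5,145+v/8-.5,.105,True)[:2] for u,v in((203,258),(355,264),(345,420),(192,411))])
print(C,C.mean(0))
for i in range(4):
    d=C[(i+1)%4]-C[i]; print(np.hypot(*d),np.degrees(np.arctan2(d[1],d[0])))
a=ctrl.snapshot("top")
m=ctrl.cut_out(a,"socket_middle")
for d in m[:3]: print(d["conf"],np.array(d["xy"])*[512,384])
E
```

```text
[[ 0.4639 -0.3546]
 [ 0.4456 -0.3533]
 [ 0.4472 -0.3337]
 [ 0.466  -0.3355]] [ 0.4557 -0.3443]
0.018360409326587168 175.73171846654574
0.019632853490203488 85.15423279782108
0.018816801749934896 -5.499801131154929
0.01923841888649972 -96.20424684451017
0.54 [337.92   140.3904]
```

```bash
python3 - <<'E'
from h import *
p=plan([.456,-.3455,.2,-95]); plan([.456,-.3455,.134,-95],p)
E
```

```text
[[0.001, 0.006, 0.115], np.float64(0.034)]
[[0.0, -0.0, 0.083], np.float64(-0.0)]
```

>>> send_rows:
  deltas:
    - [[0.001,0.006,0.03],0.034]
    - [[0.001,0.006,0.06],0.034]
    - [[0.001,0.006,0.09],0.034]
    - [[0.001,0.006,0.115],0.034]
    - [[0.001,0.006,0.115],0.034]

```text
clock: 5.23
tool_pos: [0.4534, -0.3447, 0.1961]
orientation: [179.6, 0.1, -95.1]
force: [-0.3, 0.2, -1.6]
opening: 0.0878
gripper_force: 0.0
```

```bash
python3 - <<'E'
from h import *
np.set_printoptions(precision=4,suppress=True)
o=ctrl.get_obs(); print(o["tool_pos"],o["orientation"]); plan([.456,-.3455,.134,-95])
E
```

```text
[ 0.4534 -0.3447  0.1961] [179.6387   0.1476 -95.1106]
[[0.001, -0.003, 0.078], np.float64(-0.001)]
```

>>> send_rows:
  deltas:
    - [[0.001,-0.001,0.03],0]
    - [[0.001,-0.002,0.06],0]
    - [[0.001,-0.002,0.08],0]
    - [[0.001,-0.002,0.08],0]
    - [[0.001,-0.002,0.08],0]

```text
clock: 5.65
tool_pos: [0.457, -0.3471, 0.1367]
orientation: [179.9, -0.0, -95.1]
force: [-0.2, 0.1, 0.7]
opening: 0.0876
gripper_force: 0.0
```

>>> send_rows:
  deltas:
    - [[0,0,0],0]
    - [[0,0,0],0]
    - [[0,0,0],0]
    - [[0,0,0],0]
    - [[0,0,0],0]
  gripper: 0

```text
clock: 6.07
tool_pos: [0.4567, -0.3473, 0.1369]
orientation: [-179.9, -0.0, -95.1]
force: [0.6, 0.7, 0.4]
opening: 0.06
gripper_force: 0.0
```

>>> send_rows:
  deltas:
    - [[0,0,0],0]
    - [[0,0,0],0]
    - [[0,0,0],0]
    - [[0,0,0],0]
    - [[0,0,0],0]

```text
clock: 6.48
tool_pos: [0.4565, -0.3473, 0.1361]
orientation: [180.0, -0.0, -95.1]
force: [0.4, 0.3, -0.7]
opening: 0.0267
gripper_force: 0.0
```

>>> send_rows:
  deltas:
    - [[0,0,0],0]
    - [[0,0,0],0]
    - [[0,0,0],0]
    - [[0,0,0],0]
    - [[0,0,0],0]

```text
clock: 6.9
tool_pos: [0.4564, -0.3472, 0.1359]
orientation: [180.0, 0.0, -95.1]
force: [-0.5, -0.6, -2.3]
opening: 0.0201
gripper_force: 30.0
```

>>> send_rows:
  deltas:
    - [[0,0,-0.03],0]
    - [[0,0,-0.06],0]
    - [[0,0,-0.1],0]
    - [[0,0,-0.15],0]
    - [[0,0,-0.2],0]

```text
clock: 7.32
tool_pos: [0.4558, -0.3469, 0.2971]
orientation: [179.9, 0.0, -95.1]
force: [2.4, -0.5, -2.9]
opening: 0.0197
gripper_force: 30.0
```

```bash
python3 - <<'E'
from h import *
o=ctrl.get_obs(); print(o["opening"],o["gripper_force"],o["force"],o["tool_pos"])
plan([.66,-.036,.30,-99.5])
E
```

```text
0.019658446849278373 29.996397793293 [ 2.35109878 -0.47944192 -2.94536642] [ 0.45581197 -0.34691668  0.29709941]
[[-0.205, -0.11, -0.002], np.float64(0.024)]
[[-0.209, -0.102, -0.002], np.float64(0.024)]
```

>>> send_rows:
  deltas:
    - [[-0.205,-0.11,0],0.024]
    - [[-0.205,-0.11,0],0.024]
    - [[-0.205,-0.11,0],0.024]
    - [[-0.205,-0.11,0],0.024]
    - [[-0.205,-0.11,0],0.024]

```text
clock: 7.73
tool_pos: [0.5607, -0.1884, 0.296]
orientation: [-180.0, 0.0, -97.2]
force: [0.1, -0.5, -1.8]
opening: 0.0196
gripper_force: 30.0
```

>>> send_rows:
  deltas:
    - [[-0.209,-0.102,0],0.024]
    - [[-0.209,-0.102,0],0.024]
    - [[-0.209,-0.102,0],0.024]
    - [[-0.209,-0.102,0],0.024]
    - [[-0.209,-0.102,0],0.024]

```text
clock: 8.15
tool_pos: [0.663, -0.0323, 0.2953]
orientation: [180.0, 0.0, -99.3]
force: [-0.1, -1.3, -2.4]
opening: 0.0197
gripper_force: 30.0
```

>>> send_rows:
  deltas:
    - [[0,0,0.02],0]
    - [[0,0,0.03],0]
    - [[0,0,0.03],0]
    - [[0,0,0.03],0]
    - [[0,0,0.03],0]

```text
clock: 8.57
tool_pos: [0.6608, -0.0373, 0.2728]
orientation: [-180.0, -0.0, -99.5]
force: [-0.5, -1.2, -1.8]
opening: 0.0196
gripper_force: 30.0
```

```bash
python3 - <<'E'
from h import *
np.set_printoptions(precision=4,suppress=True)
s=ctrl.snapshot("wrist"); o=ctrl.get_obs(); print(o["tool_pos"],o["orientation"],o["clock"])
save(s,"w4.png",(150,70,350,270),3)
E
```

```text
[ 0.661  -0.0372  0.2731] [-179.9375    0.0046  -99.5079] 8.6167
```

View pics/w4.png

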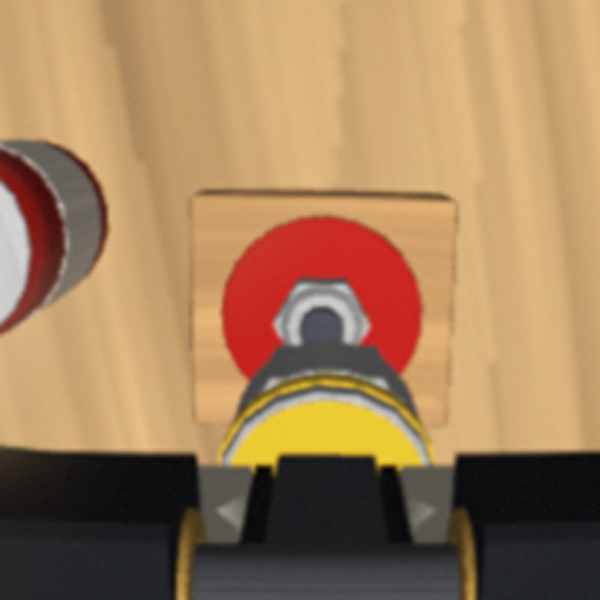

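The nut is at crop (321,325) on the red washer, with the held yellow socket just below it and aligned to the hex. I now fit arcs for the washer and the socket disc in the same image.

```bash
cat >> h.py <<'E'
from scipy.optimize import least_squares
def arc(s,mask,z,r,rows=None):
    """fit circle of radius r to outer hull of mask at height z"""
    c=cv2.convexHull(max(cv2.findContours(mask,cv2.RETR_EXTERNAL,cv2.CHAIN_APPROX_NONE)[0],key=cv2.contourArea))[:,0]
    c=np.array([q for q in c if rows is None or q[1]<rows])
    W=np.array([atz(s,u,v,z,True)[:2] for u,v in c])
    f=least_squares(lambda p:np.hypot(*(W-p).T)-r,W.mean(0),loss="soft_l1",f_scale=.0005)
    g=least_squares(lambda p:np.hypot(*(W-p[:2]).T)-p[2],np.r_[f.x,r]).x
    return f.x,g,len(c)
E
python3 - <<'E'
from h import *
np.set_printoptions(precision=4,suppress=True)
s=ctrl.snapshot("wrist"); im=s["color"].astype(int); o=ctrl.get_obs(); P=o["tool_pos"]; print(P)
R=np.zeros(im.shape[:2],np.uint8); R[130:225,215:300]=1
red=((im[:,:,0]>120)&(im[:,:,1]<90)&(im[:,:,2]<90)).astype(np.uint8)*R
yel=((im[:,:,0]>140)&(im[:,:,2]<90)&(im[:,:,1]>100)).astype(np.uint8)*R
print("washer",arc(s,red,.04,.038,190)); 
D=arc(s,yel,P[2]-.076,.023,222); print("disc",D, D[0]-P[:2])
C=np.array([atz(s,150+u/3-.33,70+v/3-.33,.036,True)[:2] for u,v in((192,193),(457,199),(446,425),(193,422))]);print(C.mean(0))
for i in range(4):
    d=C[(i+1)%4]-C[i]; print(np.hypot(*d),np.degrees(np.arctan2(d[1],d[0])))
print("nut",[atz(s,150+u/3-.33,70+325/3-.33,.05,True)[:2] for u in(273,370)])
E
```

```text
[ 0.6611 -0.0371  0.2732]
washer (array([ 0.6627, -0.0384]), array([ 0.6626, -0.0395,  0.0372]), 21)
disc (array([ 0.6625, -0.0318]), array([ 0.6617, -0.0344,  0.0206]), 11) [0.0014 0.0053]
[ 0.6627 -0.0399]
0.09840289654742454 169.149848583438
0.08832782813972749 79.53242208867245
0.09956082081058479 -10.19987728398523
0.08945755658777964 -101.20993501673846
nut [array([ 0.6804, -0.041 ]), array([ 0.6456, -0.0352])]
```

```bash
python3 - <<'E'
from h import *
p=plan([.6622,-.0413,.19,-100.3],nd=4)
E
```

```text
[[0.0049, -0.0023, 0.104], np.float64(0.0088)]
```

>>> send_rows:
  deltas:
    - [[0.005,-0.002,0.03],0.009]
    - [[0.005,-0.002,0.06],0.009]
    - [[0.005,-0.002,0.09],0.009]
    - [[0.005,-0.002,0.104],0.009]
    - [[0.005,-0.002,0.104],0.009]

```text
clock: 9.08
tool_pos: [0.6605, -0.0411, 0.1865]
orientation: [179.8, -0.1, -100.3]
force: [0.1, 0.2, -2.3]
opening: 0.0196
gripper_force: 30.0
```

>>> send_rows:
  deltas:
    - [[0,0,0],0]
    - [[0,0,0],0]
    - [[0,0,0],0]
    - [[0,0,0.003],0]
    - [[0,0,0.005],0]

```text
clock: 9.5
tool_pos: [0.6623, -0.0404, 0.1859]
orientation: [-179.9, 0.0, -100.3]
force: [-0.6, -0.3, -2.2]
opening: 0.0197
gripper_force: 30.0
```

```bash
python3 - <<'E'
from h import *
np.set_printoptions(precision=4,suppress=True)
s=ctrl.snapshot("wrist"); o=ctrl.get_obs(); print(o["tool_pos"],o["orientation"],o["force"])
save(s,"w5.png",(170,90,340,250),3.5)
E
```

```text
[ 0.6619 -0.0404  0.1851] [-179.9749    0.0207 -100.262 ] [-0.5971  0.2315 -2.8102]
```

View pics/w5.png

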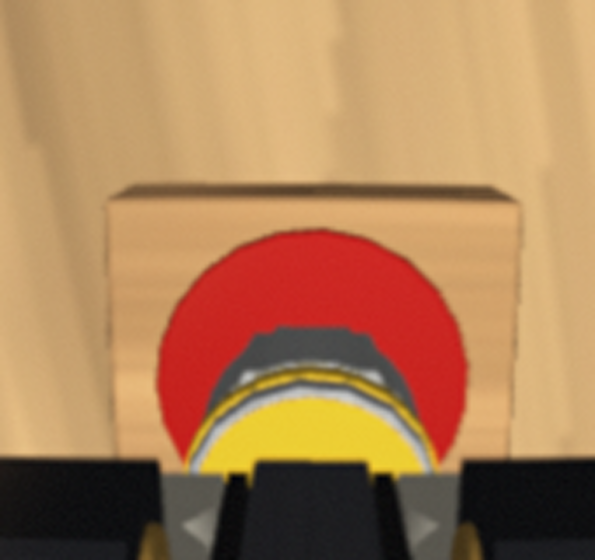

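Washer and socket are centred on the same column (312). I check the other axis with arc fits.

```bash
python3 - <<'E'
from h import *
np.set_printoptions(precision=4,suppress=True)
s=ctrl.snapshot("wrist"); im=s["color"].astype(int); o=ctrl.get_obs(); P=o["tool_pos"]; print(P)
R=np.zeros(im.shape[:2],np.uint8); R[130:222,205:315]=1
red=((im[:,:,0]>120)&(im[:,:,1]<90)&(im[:,:,2]<90)).astype(np.uint8)*R
yel=((im[:,:,0]>140)&(im[:,:,2]<90)&(im[:,:,1]>100)).astype(np.uint8)*R
print("washer",arc(s,red,.04,.038,205)); 
D=arc(s,yel,P[2]-.0765,.023,220); print("disc",D, D[0]-P[:2])
plan([P[0],P[1],.1615,-100.3])
E
```

```text
[ 0.6618 -0.0404  0.185 ]
washer (array([ 0.6625, -0.0388]), array([ 0.6624, -0.0398,  0.0373]), 21)
disc (array([ 0.6633, -0.0347]), array([ 0.6626, -0.0375,  0.0205]), 12) [0.0015 0.0058]
[[0.0, -0.0, 0.029], np.float64(0.0)]
```

>>> send_rows:
  deltas:
    - [[0.002,0,0.002],0]
    - [[0.002,0,0.005],0]
    - [[0.002,0,0.007],0]
    - [[0.002,0,0.009],0]
    - [[0.002,0,0.01],0]

```text
clock: 10.02
tool_pos: [0.6615, -0.0421, 0.1765]
orientation: [180.0, -0.0, -100.3]
force: [-0.4, -0.3, -2.2]
opening: 0.0198
gripper_force: 30.0
```

>>> send_rows:
  deltas:
    - [[0,0,0.002],0]
    - [[0,0,0.004],0]
    - [[0,0,0.006],0]
    - [[0,0,0.006],0]
    - [[0,0,0.006],0]

```text
clock: 10.43
tool_pos: [0.6616, -0.0421, 0.172]
orientation: [180.0, -0.0, -100.3]
force: [0.0, 0.2, -2.5]
opening: 0.0197
gripper_force: 30.0
```

>>> send_rows:
  deltas:
    - [[0,0,0.002],0]
    - [[0,0,0.004],0]
    - [[0,0,0.006],0]
    - [[0,0,0.008],0]
    - [[0,0,0.009],0]

```text
clock: 10.85
tool_pos: [0.6615, -0.042, 0.1646]
orientation: [180.0, -0.0, -100.3]
force: [-0.4, 0.9, -3.0]
opening: 0.0199
gripper_force: 30.0
```

>>> send_rows:
  deltas:
    - [[0,0,0.001],0]
    - [[0,0,0.002],0]
    - [[0,0,0.004],0]
    - [[0,0,0.005],0]
    - [[0,0,0.005],0]

```text
clock: 11.27
tool_pos: [0.6616, -0.0421, 0.161]
orientation: [-180.0, -0.0, -100.3]
force: [0.2, 0.6, -2.0]
opening: 0.0196
gripper_force: 30.0
```

>>> send_rows:
  deltas:
    - [[0,0,0.001],0]
    - [[0,0,0.001],0]
    - [[0,0,0.002],0]
    - [[0,0,0.002],0]
    - [[0,0,0.002],0]

```text
clock: 11.68
tool_pos: [0.6617, -0.0421, 0.1609]
orientation: [-179.9, -0.0, -100.2]
force: [-4.4, 0.3, 8.0]
opening: 0.0196
gripper_force: 30.0
```

>>> send_rows:
  deltas:
    - [[0.001,0,0],0]
    - [[0.002,0,0],0]
    - [[0.003,0,0],0]
    - [[0.004,0,0],0]
    - [[0.004,0,0],0]

```text
clock: 12.1
tool_pos: [0.662, -0.0439, 0.1609]
orientation: [-179.8, 0.1, -100.2]
force: [-2.0, 6.7, 6.9]
opening: 0.0197
gripper_force: 30.0
```

>>> send_rows:
  deltas:
    - [[-0.002,0,0],0]
    - [[-0.004,0,0],0]
    - [[-0.006,0,0],0]
    - [[-0.008,0,0],0]
    - [[-0.008,0,0],0]

```text
clock: 12.52
tool_pos: [0.663, -0.0401, 0.1609]
orientation: [-179.9, -0.1, -100.2]
force: [-1.0, -5.0, 5.8]
opening: 0.0196
gripper_force: 30.0
```

The socket is down and touching the washer. Next I check that it isn't loose, by lifting it slightly and nudging sideways.

>>> send_rows:
  deltas:
    - [[0,0,-0.004],0]
    - [[0,0,-0.005],0]
    - [[-0.002,0,-0.005],0]
    - [[-0.004,0,-0.005],0]
    - [[-0.004,0,-0.005],0]

```text
clock: 12.93
tool_pos: [0.6623, -0.0369, 0.1627]
orientation: [179.9, -0.1, -100.3]
force: [-0.2, -6.1, -3.9]
opening: 0.0197
gripper_force: 30.0
```

>>> send_rows:
  deltas:
    - [[0.003,0,0],0]
    - [[0.006,0,0],0]
    - [[0.009,0,0],0]
    - [[0.012,0,0],0]
    - [[0.012,0,0],0]

```text
clock: 13.35
tool_pos: [0.6612, -0.0438, 0.1627]
orientation: [-180.0, 0.2, -100.3]
force: [1.6, 5.8, -5.2]
opening: 0.0196
gripper_force: 30.0
```

>>> send_rows:
  deltas:
    - [[-0.005,0,0],0]
    - [[-0.005,0.002,0],0]
    - [[-0.005,0.004,0],0]
    - [[-0.005,0.005,0],0]
    - [[-0.005,0.005,0],0]

```text
clock: 13.77
tool_pos: [0.6598, -0.0409, 0.1643]
orientation: [-179.7, 0.0, -100.2]
force: [6.0, -3.4, -5.9]
opening: 0.0199
gripper_force: 30.0
```

>>> send_rows:
  deltas:
    - [[0,-0.003,0],0]
    - [[0,-0.006,0],0]
    - [[0,-0.009,0],0]
    - [[0,-0.01,0],0]
    - [[0,-0.01,0],0]

```text
clock: 14.18
tool_pos: [0.6642, -0.0421, 0.1627]
orientation: [179.8, -0.1, -100.3]
force: [-4.9, 1.0, 0.4]
opening: 0.02
gripper_force: 30.0
```

```bash
python3 - <<'E'
from h import *
np.set_printoptions(precision=4,suppress=True)
a=ctrl.snapshot("top")
# nut size comparison in the top view, bright steel blob inside washers
for n,(u,v) in dict(dark_left=(147,196),dark_mid=(216,232)).items():
    c=a["color"][v-10:v+11,u-10:u+11].astype(int).sum(2); print(n,(c>330).sum()); print(c[::2,::2])
E
```

```text
dark_left 26
[[415 282 264 223 166 180 192 194 195 195 192]
 [274 263 262 226 167 179 192 192 193 192 192]
 [254 293 350 323 180 183 192 192 192 190 194]
 [256 407 428 325 173 184 192 193 191 194 195]
 [112 421 322 233 174 187 193 193 192 193 195]
 [ 68 256 266 232 170 181 192 192 193 195 195]
 [ 91 117 291 252 173 182 192 193 192 193 196]
 [ 80 138 182 371 176 183 187 193 196 196 195]
 [ 67  76  64 194 180 183 189 192 190 196 196]
 [ 69  50  57 110 174 187 186 192 193 196 196]
 [ 78  58  57 118 174 184 190 191 194 194 197]]
dark_mid 28
[[138 127 111 109 245 271 135 155 263 282 388]
 [139 137 119 101 223 266 140 117 245 269 287]
 [146 136 121 102 181 280 193  96 229 270 271]
 [147 140 129 109 172 405 286  95 216 271 271]
 [152 143 134 113 121 308 357 127 151 270 274]
 [156 145 134 119 105 228 428 167 121 263 270]
 [156 148 139 116 101 329 426 179  97 256 268]
 [155 146 138 123 107 180 345 170  94 201 268]
 [160 153 138 125 104 111 256 208  99 204 276]
 [164 156 137 124 107 109 232 220  97 151 363]
 [169 158 143 123 111  98 191 255 114 171 417]]
```

Both walls are felt within about 3–4 mm of free travel, so this is the fitting socket. Now I recentre it and press it down.

>>> send_rows:
  deltas:
    - [[0,0.005,0],0]
    - [[0,0.005,0.002],0]
    - [[0,0.005,0.004],0]
    - [[0,0.005,0.006],0]
    - [[0,0.005,0.006],0]

```text
clock: 14.65
tool_pos: [0.6622, -0.0411, 0.161]
orientation: [-179.9, 0.0, -100.2]
force: [-6.5, 1.9, 13.3]
opening: 0.02
gripper_force: 30.0
```

>>> send_rows:
  deltas:
    - [[0,0,0],0]
    - [[0,0,0],0]
    - [[0,0,0],0]
    - [[0,0,0],0]
    - [[0,0,0],0]

```text
clock: 15.07
tool_pos: [0.6622, -0.0412, 0.161]
orientation: [-179.9, 0.0, -100.2]
force: [-6.1, 1.9, 12.9]
opening: 0.0199
gripper_force: 30.0
```

```bash
python3 - <<'E'
from h import *
s=ctrl.snapshot("scene"); w=ctrl.snapshot("wrist"); o=ctrl.get_obs(); print(o["tool_pos"],o["orientation"],o["force"])
f=lambda i,b,k:cv2.resize(i["color"][b[1]:b[3],b[0]:b[2],::-1],(400,400),interpolation=cv2.INTER_CUBIC)
cv2.imwrite("pics/fin.png",np.hstack([f(s,(150,120,290,260),0),f(w,(170,90,340,260),0)]))
E
```

```text
[ 0.662201   -0.04117256  0.16103074] [-1.79877031e+02  1.06619237e-02 -1.00213126e+02] [-6.76479842  3.12546033 13.12510181]
```

View pics/fin.png

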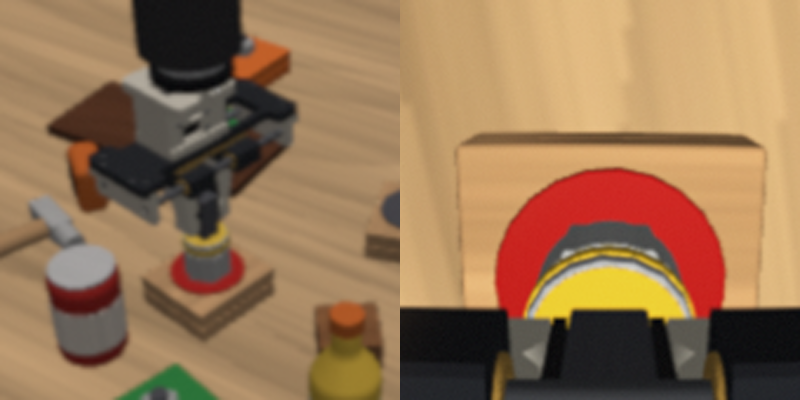

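The left panel shows the yellow socket upright and flush on the red washer at (208,265). The wrist view shows it centred, gripped at 30 N, and nothing else has been disturbed. Handing in.

```bash
python3 -c "
from plant import ctrl
print(ctrl.close_job())"
```

```text
the job is handed in; nothing more can be done
None
```

The yellow (middle) socket fits the red-washer nut. I handed the job in with it still gripped at 30 N, upright and down on the washer; the other two sockets were never touched, and the judge's result was not shown.

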